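Set the sausage cutter: depth sleeve to 5, portion stop held and locked at 140

ROBOT

A 6-joint arm with a two-finger parallel gripper is mounted at the origin on the work surface. World frame = base frame: x ahead of the robot, y to its left, z up, the work surface at z = 0. Lengths are in m, angles in rad, forces in N, time in s.
With the tool pointing down it reaches from about 0.35 to 0.775 m from the base axis. Payload 5.5 kg.
Tool frame: the origin (TCP) lies at the very end of the fingers, on their centre line; the grasp point (between the pads) lies 19 mm behind it; z points along the fingers, y is the line along which they close (so a half turn about z gives the same grasp; the last joint's range is limited). The gripper opens to 85 mm and grips with 20 to 120 N. Pads are 22 mm wide; open, the fingers measure 114 mm over their backs; the gripper's body (76 mm by 85 mm) begins 54 mm behind the grasp point. The pads swing forward as they close: fully open they stand 13 mm farther back than shut.
Start: joints at [-1.405, 0.313, 0.046, 1.304, 0, 1.431], TCP at [0.173, -0.548, 0.231] pointing down, gripper open.
Joint ranges: [-2.76, 2.76], [-0.86, 1.69], [-1.03, 1.26], [-2.2, 2.34], [-1.47, 1.5], [-3.14, 3.14]. Speed limits (rad/s): [2.57, 2.57, 3.14, 3.14, 3.14, 3.14].

INTERFACE

Orientations are given as a unit quaternion [w, x, y, z].
In Python, from workcell import get_state, read_camera, calibration, hand_in gives the robot as it stands.
- The arm moves only by the tool drive_tool, never from a script. Its argument "deltas" is a list that holds one entry, the list of rows, each a list of 7 numbers: the closure in counts, from 0 (fully open) to 255 (shut), then the shift along the tool's x, y, z in m, then the turn, a rotation vector about the tool's x, y, z in degrees. A call has 1 to 12 rows; each row is the pose to reach, as a shift and turn from the pose commanded when the call began, along the tool's axes at that moment; what a row does not reach only later rows make up. A row lasts 1/8 s, in which the tool goes at most 62.5 mm and 10.7 degrees, less where a joint would pass 70% of its speed; a pose out of reach is approached as far as the arm can. A call with a gripper value outside its range is refused whole. The fingers move at their own pace and stop on an object; "newtons" is the grip in N (left out, the last holds). Time passes only in rows, so rows that repeat a pose let the fingers close. It gives the time, the measured TCP pose, the force, the opening and the grip force at its end, in the units of the state.
- get_state(): the state, without advancing time (a new reading comes with each control period).
- read_camera(name): name is "side" or "top"; returns (picture, depth): 420x560x3 uint8, red, green, blue; 420x560 float32, m along the optical axis (not along the pixel's ray), 0 where there is no reading.
- calibration(name): a dict with "mtx" (3x3 intrinsics, pixels), "world_from_camera" (4x4, takes a point from camera to world coordinates). Camera axes: x right, y up, looking along -z (the intrinsics and any distortion apply to the point x, -y, -z); pixel columns grow to the right and rows downward; lengths in m; the calibration is good to about 2 mm. A picture is of the moment at which its call begins. calibration takes no time and is no camera call.
- hand_in(): hands the job in; it is judged then, once.
The state is a dict: "clock": time; "joint_pos": joint angles; "qvel": joint speeds; "tau": joint torques, N m; "tcp_pos": TCP position; "orientation": TCP orientation; "wrist_force": force on the tool from outside, world axes, zero at the start; "ft_torque": the same for the moment, N m; "finger_gap": finger opening in m; "grip_force": force on a finger pad.
Only numpy, scipy, OpenCV 4.12 (cv2) and the standard library are available. Lean on these libraries where they do the work, as an engineer would, in place of code of your own. Each camera call takes 0.05 s, during which the arm holds its last target. There are 200 camera calls.

TASK

Set up the portion cutter on the deli counter: first turn the numbered depth sleeve to 5 (its red line at the pointer). Then draw the spring-loaded portion stop out until the 140 line (red) on its bar meets the edge of the clamp collar, hold the stop there and squeeze the red cam lever fully shut against the bar, and finish still gripping the stop bar and shut lever together - do not let go. Keep off the blade and leave the salami and everything else on the counter where it is.

Things in the scene. Friction and masses are not known exactly. Their poses are not given: they have to be found in the camera images.
- cutter: Hand portion cutter, fixed: white base 280 x 400 mm, top 20 mm over the counter. Origin on the counter in the blade plane; x to the machine's back (away from the robot at yaw 0), y along the product path from infeed trough to portion stop, z up; offsets below are in this frame. Trough: x -35 to 35, y -200 to -10, 85 mm high.
- depth_sleeve (a joint): Reading of the knurled aluminium depth sleeve in rad: 15 clicks a turn, so number n stands at the pointer at n x 0.4189 rad (5 = 2.094 rad). It grows counter-clockwise seen from above; range 0 to 9. A sprung ball pulls it into each click (about 0.07 N m to leave one); starts between 1.5 and 4.
- sleeve_grip (a point): Centre of the knurled sleeve's grip on its vertical axis: x -105, y 0 mm of the cutter, 98 mm over the counter; turns with the sleeve. Grip 36 mm diameter, 72 to 122 mm over the counter; rubber cap 18 mm wide above, to 131 mm. Below it a black skirt 52 mm wide (top 71 mm) with white lines for 0 to 9, the 5 red.
- pointer (a point): Fixed pointer of the depth sleeve: red line on a white post in front (-x) of the skirt; point at its inner end, 71 mm over the counter.
- portion_stop (a joint): Portion length in m read off the stop bar: 0.110 fully in (start), grows as the stop is drawn out in the cutter's +y direction, 0.140 when the red 140 line is at the collar edge; range to 0.170. A spring draws it back in with 3 to 4 N whenever the lever is open.
- stop_face (a point): On the stop bar's axis at the inner (blade-side) face of the stop plate; moves with the stop, axes as the cutter's: x -62 mm, y = portion length, 60 mm over the counter. Bar 14 x 14 mm along y, from here back through the collar. Plate 8 mm thick, 30 to 85 mm high, reaches 105 mm to the rear (+x) only: a finger behind the bar can bear on its inner face and draw it out.
- collar_edge (a point): On the bar's axis at the edge of the grey clamp collar where the scale is read (fixed; x -62, y 68 mm, 60 mm over the counter). Scale on the bar's top: black lines every 10 mm, 140 red. Collar: y 36 to 68, x -101 to -45 mm, top 76 mm over the counter. Between it and the stop plate the bar is free on both sides, from 24 mm over the counter up.
- cam_lever (a joint): Opening angle of the red cam lever in rad: 0 fully shut, flat along the front (-x) of the bar; grows as its end swings out to the front; starts at 0.45 to 0.6. It swings freely down to about 0.35, then its cam wedges on the bar (up to about 0.4 N m) and drags the bar inward with up to 15 N, against the hand; it stays shut by itself and then locks the bar against about 10 N.
- lever_pivot (a point): Axis of the cam lever (vertical), x -83, y 50 mm of the cutter, 60 mm above the counter; fixed; this point's axes turn with the lever.
- lever_tip (a point): Outer end of the red lever, mid-thickness, 60 mm above the counter, 90 mm along the lever from its pivot. The lever is 8 mm thick and 18 mm high (51 to 69 mm). Shut, it lies 3 mm off the bar with its tip at y 140 mm, so that lever and bar together measure 25 mm across (x -80 to -55 mm).
- blade: Steel blade under an arm parked upright and fixed at the machine's back (x above 0, y within 15 mm of 0, to 0.41 m high); not to be touched. Origin as the cutter's.
- salami: Salami 50 mm diameter, 150 mm long, lying in the trough (loose); origin under its middle.
- spice_jar: Loose jar, 56 mm diameter, 100 mm high; origin under its centre.
- salami_stand: Loose wooden stand with two hanging salamis, base 150 mm diameter, 218 mm high; origin under its centre.
- knife: Loose butcher's knife lying flat, 280 mm long; origin at its middle, handle to its -x.
- mustard_tub: Loose yellow tub with lid, 88 mm diameter, 78 mm high; origin under its centre.

How it is judged:
On the way, in this order (a step that is already met when the one before it is completed fails the run):
1. the depth sleeve stands at 5 (value of joint depth_sleeve between 1.994 and 2.194 rad), for 0.2 s.
2. the portion stop is drawn out to 140 (within 4 mm) by the fingers with the cam lever still open (value of joint portion_stop between 0.136 and 0.144 m and value of joint cam_lever above 0.27 rad and contact force between portion_stop and the fingers above 1 N), for 0.1 s.
3. the cam lever is part shut, pushed by the fingers, while the fingers still hold the stop at 140 (within 4 mm) (value of joint portion_stop between 0.136 and 0.144 m and value of joint cam_lever between 0.04 and 0.22 rad and contact force between each of portion_stop, cam_lever and the fingers above 1 N).
4. the cam lever is shut with the stop held at 140 (value of joint portion_stop between 0.137 and 0.143 m and value of joint cam_lever below 0.04 rad and contact force between each of portion_stop, cam_lever and the fingers above 1 N), for 0.2 s.
At the end, for the whole second after the job is handed in: The depth sleeve stands at 5 (within 0.1 rad), the portion stop at 140 (within 3 mm) and at rest, the cam lever is fully shut (under 0.04 rad), and the fingers still grip the stop bar and the shut lever (more than 1 N on each) (all of step 1 and all of step 4 and velocity of joint portion_stop between -0.005 and 0.005 m/s); the arm keeps its last pose, push and grip.
It fails at once if the blade is touched (contact force between blade and the fingers above 1 N or contact force between blade and the arm above 1 N).
It fails at once if the cam lever is shut while the stop is away from 140 (by more than 8 mm) (value of joint cam_lever below 0.15 rad and not (value of joint portion_stop between 0.132 and 0.148 m)).
It fails at once if the salami in the trough, or the jar, tub, knife or salami stand on the counter, is moved by more than 30 mm (distance of any of salami, spice_jar, salami_stand, knife, mustard_tub from where it was at the start of the episode above 0.03 m).
It also fails if it takes over 48 s, if anything falls off the work surface, if the arm or the gripper's body presses on something with over 40 N, if the wrist force passes 120 N, or if a joint passes its speed limit or range.

## Working session

There is one attempt and no reset: what is moved stays moved. The work goes in short steps, Python scripts to look and compute and a tool call to move; the robot and the scene stay as the last step left them, time stands still between calls to the robot, and variables do not carry over. Pictures are saved under pics/ and viewed, at most 10 in all, crops included, and the job is handed in when it is done.

Besides the shell and the picture viewer there is one more tool, called after ">>>" as a command line: name --argument value ..., lists and objects as JSON in quotes. drive_tool: Moves the arm, as the interface text tells. Its arguments: {"type":"object","properties":{"deltas":{"type":"array","items":{"type":"array","items":{"type":"array","items":{"type":"number"}}}},"newtons":{"type":"number"}},"required":["deltas"]}

```bash
mkdir -p pics; ls
python3 - <<'E'
from workcell import *
import cv2,numpy as np
s=get_state();print(s)
for n in("top","side"):
    p,d=read_camera(n);np.savez(f"pics/{n}0.npz",p=p,d=d);cv2.imwrite(f"pics/{n}0.png",p[:,:,::-1]);print(n,calibration(n))
a=cv2.imread("pics/top0.png")
E
```

```text
pics
{'clock': 0.0, 'joint_pos': array([-1.40460124e+00,  3.14009869e-01,  4.49609892e-02,  1.30357150e+00,
        3.18018416e-05,  1.43117698e+00]), 'qvel': array([ 1.65421599e-03,  2.63602560e-05, -6.07885158e-04,  1.34277903e-03,
        7.52906774e-04,  5.09409701e-04]), 'tau': array([-1.59037827e-04, -4.80627859e+01,  2.98532957e+01,  1.91324466e-02,
       -1.94655895e-04,  1.96380171e-06]), 'tcp_pos': array([ 0.17302006, -0.54782048,  0.23039611]), 'orientation': array([-9.12157631e-04,  9.88332042e-01,  1.52311993e-01,  3.78096965e-06]), 'wrist_force': array([-0.07914311,  0.46117951, -0.09211715]), 'ft_torque': array([-0.00567496,  0.00455386,  0.01618675]), 'grip_force': 0.0, 'finger_gap': 0.08551132087212687}
top {'mtx': array([[451.05757804,   0.        , 272.16084535],
       [  0.        , 451.05757804, 209.10473963],
       [  0.        ,   0.        ,   1.        ]]), 'world_from_camera': array([[-0.00353504,  0.9735054 , -0.22863669,  0.12286393],
       [-0.99998547, -0.00251058,  0.00477142, -0.00276825],
       [ 0.00407099,  0.22865023,  0.97350013,  1.50832343],
       [ 0.        ,  0.        ,  0.        ,  1.        ]])}
side {'mtx': array([[429.08454996,   0.        , 277.60847593],
       [  0.        , 429.08454996, 212.04487156],
       [  0.        ,   0.        ,   1.        ]]), 'world_from_camera': array([[-0.78602338,  0.48862695, -0.37869639, -0.02358564],
       [-0.61818967, -0.62420708,  0.47771021,  0.57148956],
       [-0.00296288,  0.60959759,  0.7927055 ,  1.01998379],
       [ 0.        ,  0.        ,  0.        ,  1.        ]])}
```

View pics/top0.png

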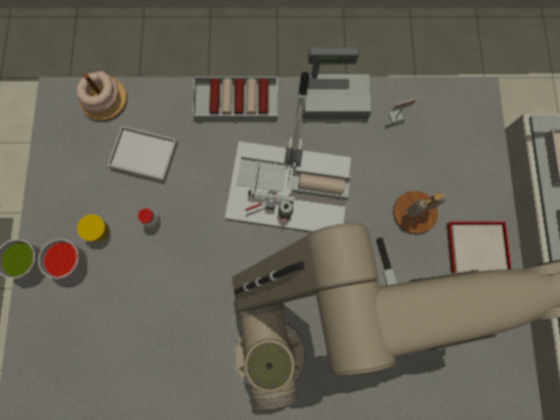

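View pics/side0.png

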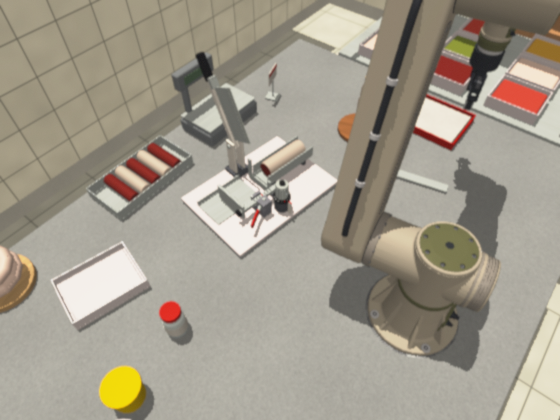

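The top view shows the cutter's white base at about (240,143), (352,157), (343,232) and (226,220). The sleeve is at (286,208), the lever at (254,208), and the stop side is to the left. The side view shows the sleeve at (282,192) and the lever at (255,217).

```bash
cat > h.py <<'E'
import numpy as np,cv2
from workcell import *
def ray(n,u,v):
    c=calibration(n);K=c["mtx"];T=c["world_from_camera"]
    d=np.array([(u-K[0,2])/K[0,0],-(v-K[1,2])/K[1,1],-1.]);return T[:3,3],T[:3,:3]@d
def onz(n,u,v,z):
    o,d=ray(n,u,v);return o+d*(z-o[2])/d[2]
def pix(n,P):
    c=calibration(n);K=c["mtx"];T=c["world_from_camera"];q=T[:3,:3].T@(np.asarray(P,float)-T[:3,3])
    return K[0,2]+K[0,0]*q[0]/-q[2],K[1,2]-K[1,1]*q[1]/-q[2]
def tri(a,b):
    A=[];B=[]
    for n,u,v in(a,b):
        o,d=ray(n,u,v);d=d/np.linalg.norm(d);M=np.eye(3)-np.outer(d,d);A.append(M);B.append(M@o)
    return np.linalg.lstsq(np.vstack(A),np.hstack(B),rcond=None)[0]
def cloud(n,d):
    v,u=np.mgrid[:420,:560];c=calibration(n);K=c["mtx"];T=c["world_from_camera"]
    q=np.stack([(u-K[0,2])/K[0,0]*d,-(v-K[1,2])/K[1,1]*d,-d],-1);return q@T[:3,:3].T+T[:3,3]
E
python3 - <<'E'
from h import *
for n,(x0,y0,w,h) in(("top",(220,135,140,105)),("side",(175,130,175,131))):
    f=np.load(f"pics/{n}0.npz");p,d=f["p"],f["d"];W=cloud(n,d)
    hsv=cv2.cvtColor(p,cv2.COLOR_RGB2HSV)
    m=((abs(W[...,2]-.02)<.008)&(hsv[...,1]<45)&(hsv[...,2]>130)&(d>0)).astype(np.uint8)
    box=np.zeros_like(m);box[y0:y0+h,x0:x0+w]=1;m*=box
    m=cv2.morphologyEx(m,cv2.MORPH_OPEN,np.ones((2,2)))
    v,u=np.nonzero(m);P=np.array([onz(n,a,b,.02)[:2] for a,b in zip(u,v)]).astype(np.float32)
    print(n,"base rect",len(P),cv2.minAreaRect(P))
    t=(W[...,2]>.105)&(W[...,2]<.15)&(d>0)&(box>0);v,u=np.nonzero(t)
    print("cap",[(a,b,W[b,a].round(3).tolist()) for a,b in zip(u,v) if hsv[b,a,2]<90][:40])
    r=(hsv[...,1]>120)&((hsv[...,0]<8)|(hsv[...,0]>172))&(box>0);v,u=np.nonzero(r)
    print("red",[(a,b,W[b,a].round(3).tolist()) for a,b in zip(u,v)][::3])
    cv2.imwrite(f"pics/{n}c.png",cv2.resize(p[y0:y0+h,x0:x0+w,::-1],(800,600),interpolation=cv2.INTER_CUBIC))
E
```

```text
Traceback (most recent call last):
  File "h.py", line 7, in onz
    o,d=ray(n,u,v);return o+d*(z-o[2])/d[2]
        ~~~^^^^^^^
  File "h.py", line 4, in ray
    c=calibration(n);K=c["mtx"];T=c["world_from_camera"]
ValueError: time passes only in moves, steps and waits
```

```bash
sed -i 's/^from workcell import \*/from workcell import *\nimport workcell,functools\ncalibration=functools.lru_cache(workcell.calibration)/' h.py
cat > m.py <<'E'
from h import *
for n,(x0,y0,w,h) in(("top",(220,135,140,105)),("side",(175,130,175,131))):
    f=np.load(f"pics/{n}0.npz");p,d=f["p"],f["d"];W=cloud(n,d)
    hsv=cv2.cvtColor(p,cv2.COLOR_RGB2HSV)
    m=((abs(W[...,2]-.02)<.008)&(hsv[...,1]<45)&(hsv[...,2]>130)&(d>0)).astype(np.uint8)
    box=np.zeros_like(m);box[y0:y0+h,x0:x0+w]=1;m*=box
    m=cv2.morphologyEx(m,cv2.MORPH_OPEN,np.ones((2,2)))
    v,u=np.nonzero(m);P=np.array([onz(n,a,b,.02)[:2] for a,b in zip(u,v)]).astype(np.float32)
    print(n,"base rect",len(P),cv2.minAreaRect(P))
    t=(W[...,2]>.105)&(W[...,2]<.15)&(d>0)&(box>0);v,u=np.nonzero(t)
    print("cap",[(a,b,W[b,a].round(3).tolist()) for a,b in zip(u,v) if hsv[b,a,2]<90][:40])
    r=(hsv[...,1]>120)&((hsv[...,0]<8)|(hsv[...,0]>172))&(box>0);v,u=np.nonzero(r)
    print("red",[(a,b,W[b,a].round(3).tolist()) for a,b in zip(u,v)][::3])
    cv2.imwrite(f"pics/{n}c.png",cv2.resize(p[y0:y0+h,x0:x0+w,::-1],(800,600),interpolation=cv2.INTER_CUBIC))
E
python3 m.py
```

```text
top base rect 5306 ((0.5470045804977417, -0.07089705765247345), (0.39838945865631104, 0.27661463618278503), 81.38177490234375)
cap [(np.int64(294), np.int64(147), [0.652, -0.081, 0.133]), (np.int64(292), np.int64(148), [0.652, -0.075, 0.125]), (np.int64(293), np.int64(148), [0.649, -0.078, 0.132]), (np.int64(289), np.int64(149), [0.645, -0.065, 0.134]), (np.int64(290), np.int64(149), [0.644, -0.068, 0.137]), (np.int64(293), np.int64(149), [0.646, -0.078, 0.131]), (np.int64(295), np.int64(149), [0.647, -0.084, 0.128]), (np.int64(296), np.int64(149), [0.647, -0.088, 0.129]), (np.int64(297), np.int64(149), [0.648, -0.091, 0.125]), (np.int64(289), np.int64(150), [0.646, -0.065, 0.123]), (np.int64(290), np.int64(150), [0.643, -0.068, 0.131]), (np.int64(298), np.int64(150), [0.651, -0.095, 0.108]), (np.int64(299), np.int64(150), [0.641, -0.097, 0.137]), (np.int64(300), np.int64(150), [0.643, -0.1, 0.13]), (np.int64(289), np.int64(151), [0.643, -0.065, 0.122]), (np.int64(290), np.int64(151), [0.644, -0.069, 0.117]), (np.int64(298), np.int64(151), [0.642, -0.094, 0.123]), (np.int64(299), np.
[... 4009 characters left out ...]
257), np.int64(212), [0.477, 0.033, 0.067]), (np.int64(256), np.int64(213), [0.477, 0.037, 0.067]), (np.int64(255), np.int64(214), [0.477, 0.042, 0.068]), (np.int64(254), np.int64(215), [0.477, 0.046, 0.066]), (np.int64(254), np.int64(216), [0.474, 0.049, 0.069]), (np.int64(254), np.int64(217), [0.473, 0.051, 0.066]), (np.int64(253), np.int64(218), [0.473, 0.055, 0.066]), (np.int64(253), np.int64(219), [0.473, 0.056, 0.063]), (np.int64(253), np.int64(220), [0.468, 0.061, 0.068]), (np.int64(253), np.int64(221), [0.464, 0.065, 0.071]), (np.int64(253), np.int64(222), [0.463, 0.067, 0.068]), (np.int64(253), np.int64(223), [0.46, 0.07, 0.07]), (np.int64(252), np.int64(225), [0.46, 0.075, 0.065])]
```

View pics/topc.png

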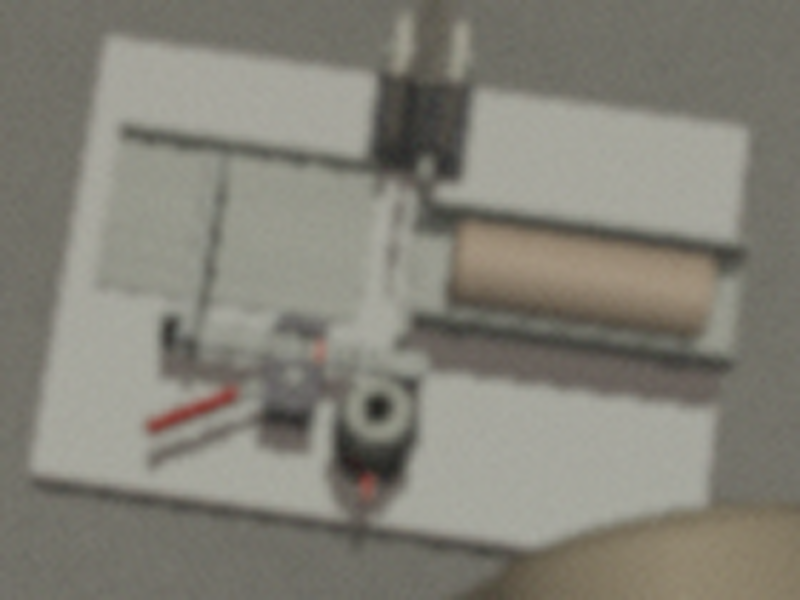

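View pics/sidec.png

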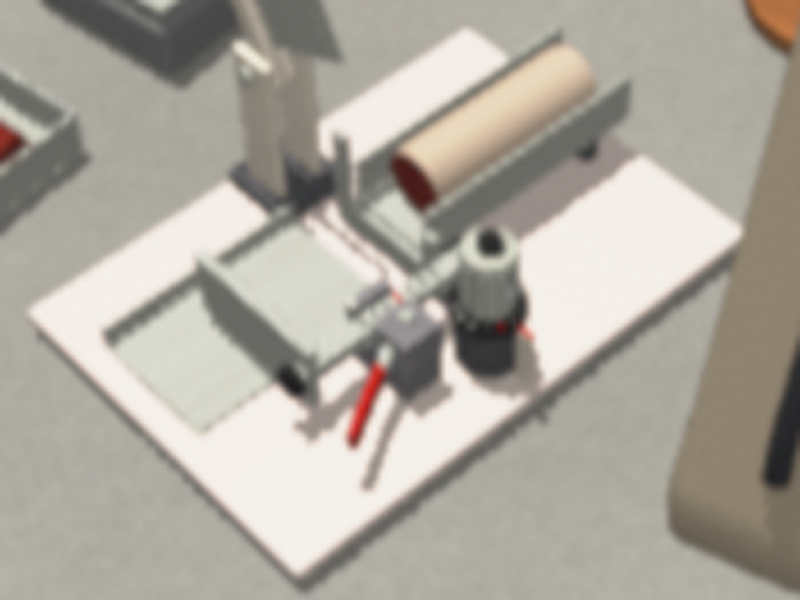

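The top crop shows the cap centre at crop (379,404), the lever from (237,395) to (150,428), a red mark at (318,350) and red at the pointer (370,488). In the side crop the cap is at (489,240), with the red pointer at (525,330) and a separate small red 5 line on the skirt at (500,327). Next I work out the frame and the sleeve reading.

```bash
cat > m2.py <<'E'
from h import *
t=lambda x,y:("top",220+x/5.714-.4,135+y/5.714-.4)
s=lambda x,y:("side",175+x/4.571-.4,130+y/4.571-.4)
yaw=-8.73*np.pi/180
R=np.array([[np.cos(yaw),-np.sin(yaw)],[np.sin(yaw),np.cos(yaw)]])
cap=tri(t(379,404),s(489,240));print("cap",cap)
for o,nm in((cap[:2]-R@[-.105,0],"capO"),):
    print(nm,o)
    print("base centre in cutter",R.T@(np.array([.5456,-.0678])-o))
    for k,a,b in(("levertip",t(150,428),s(352,440)),("leverroot",t(237,395),s(383,362)),("red line?",t(318,350),s(395,298)),):
        P=tri(a,b);print(k,P,(R.T@(P[:2]-o)*1000).round(1))
    for nm2,u in(("top",t(370,488)),("side p",s(525,330)),("side 5",s(500,327))):
        P=onz(*u,.071);print(nm2,(R.T@(P[:2]-o)*1000).round(1))
big=[]
for n,c in(("top",(286,212)),("side",(283,192))):
    p=np.load(f"pics/{n}0.npz")["p"];x,y=c
    big.append(cv2.resize(p[y-16:y+16,x-13:x+13,::-1],(390,480),interpolation=cv2.INTER_NEAREST))
cv2.imwrite("pics/sl.png",np.hstack(big))
E
python3 m2.py
```

```text
cap [ 0.45793777 -0.05313807  0.1305227 ]
capO [ 0.5617213  -0.06907479]
base centre in cutter [-0.01612801 -0.00118684]
levertip [0.46075701 0.07650932 0.06291424] [-121.9  128.6]
leverroot [0.4773775  0.02631106 0.07521393] [-97.8  81.5]
red line? [ 0.50549381 -0.02000383  0.07148056] [-63.  40.]
top [-139.2   -1.4]
side p [-137.1   -1.8]
side 5 [-124.7    7.9]
```

View pics/sl.png

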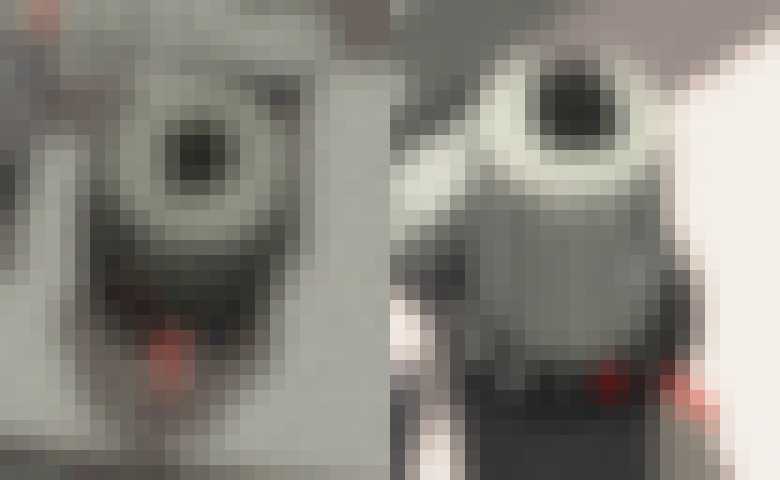

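The left tile (top) shows a dark-red 5 mark near tile (130,297) and the pointer at (170,360). The right tile (side) shows the 5 mark at (610,383) and the pointer at (690,390). So the 5 line stands a little CCW-short of the pointer.

Run:
```python
from h import *
R=cv2.Rodrigues(np.array([0,0,np.radians(-8.73)]))[0][:2,:2];o=np.array([.5617,-.0691])
for n,(x0,x1,y0,y1) in(("top",(277,290,211,222)),("side",(276,293,196,206))):
    p=np.load(f"pics/{n}0.npz")["p"].astype(int)
    for v in range(y0,y1):
        for u in range(x0,x1):
            r,g,b=p[v,u];e=r-(g+b)/2
            if e>12 and e/r>.15:
                q=R.T@(onz(n,u,v,.071)[:2]-o)*1000-[-105,0]
                print(n,u,v,p[v,u],q.round(1),"r%.0f delta %.0f"%(np.hypot(*q),np.degrees(np.arctan2(q[1],-q[0]))))
```

```text
top 283 217 [57 40 40] [-25.    4.4] r25 delta 10
top 284 217 [69 52 48] [-24.5   1.1] r25 delta 3
top 285 217 [56 46 40] [-24.   -2.1] r24 delta -5
top 282 218 [66 53 49] [-28.8   7.1] r30 delta 14
top 283 218 [90 52 47] [-28.3   3.9] r29 delta 8
top 284 218 [102  59  57] [-27.8   0.7] r28 delta 1
top 285 218 [91 66 59] [-27.3  -2.6] r27 delta -5
top 282 219 [87 70 64] [-32.    6.6] r33 delta 12
top 283 219 [119  75  67] [-31.6   3.4] r32 delta 6
top 284 219 [124  76  68] [-31.1   0.2] r31 delta 0
top 285 219 [105  77  68] [-30.6  -3. ] r31 delta -6
top 282 220 [110  95  89] [-35.3   6.2] r36 delta 10
top 283 220 [128  91  83] [-34.9   2.9] r35 delta 5
top 284 220 [132  86  78] [-34.4  -0.3] r34 delta -0
top 285 220 [116  91  84] [-33.9  -3.5] r34 delta -6
top 282 221 [106  94  86] [-38.6   5.7] r39 delta 8
top 283 221 [122  93  85] [-38.1   2.5] r38 delta 4
top 284 221 [125  91  81] [-37.7  -0.8] r38 delta -1
top 285 221 [118  98  91] [-37.2  -4. ] r37 delta -6
side 283 200 [73 61 56] [-14.7   7.1] r16 delta 26
side 284 200 [87 51 49] [-16.7   5. ] r17 delta 17
side 285 200 [67 44 
[... 537 characters left out ...]
] r23 delta 31
side 284 202 [63 27 29] [-22.   10.1] r24 delta 25
side 285 202 [52 29 27] [-23.9   8. ] r25 delta 18
side 287 202 [71 58 54] [-27.8   3.8] r28 delta 8
side 288 202 [134  95  87] [-29.8   1.8] r30 delta 3
side 289 202 [192 122 112] [-31.7  -0.3] r32 delta -1
side 290 202 [226 157 147] [-33.6  -2.4] r34 delta -4
side 291 202 [239 206 195] [-35.6  -4.4] r36 delta -7
side 288 203 [130 112 103] [-32.4   4.3] r33 delta 8
side 289 203 [170 133 120] [-34.3   2.2] r34 delta 4
side 290 203 [197 135 124] [-36.3   0.2] r36 delta 0
side 291 203 [225 172 162] [-38.2  -1.9] r38 delta -3
side 290 204 [163 138 126] [-38.9   2.7] r39 delta 4
side 291 204 [202 170 159] [-40.8   0.6] r41 delta 1
```

```bash
cat > go.py <<'E'
# usage: go.py cx cy z  (cutter frame mm, z mm above counter) -> tool-frame shift ; tilt check
from h import *
import sys
from scipy.spatial.transform import Rotation as Ro
o=np.array([.5617,-.0691]);yw=np.radians(-8.73);Rc=np.array([[np.cos(yw),-np.sin(yw)],[np.sin(yw),np.cos(yw)]])
s=get_state();q=s["orientation"];M=Ro.from_quat([*q[1:],q[0]]).as_matrix()
c=Rc.T@(s["tcp_pos"][:2]-o)*1000
f=Rc.T@s["wrist_force"][:2]
print("t%.2f cutter xy %s z %.1f yaw %.2f zdir %s Fcut %s Fz %.1f gap %.1f grip %.1f j6 %.2f"%(s["clock"],c.round(2),s["tcp_pos"][2]*1e3,np.degrees(np.arctan2(M[1,0],M[0,0])),M[:,2].round(4),f.round(2),s["wrist_force"][2],s["finger_gap"]*1e3,s["grip_force"],s["joint_pos"][5]))
if len(sys.argv)>3:
    a=np.array(sys.argv[1:4],float)/1000;w=np.r_[o+Rc@a[:2],a[2]]
    print("tool delta",(M.T@(w-s["tcp_pos"])).round(4),"world",w.round(4))
E
python3 go.py -105 0 180;python3 go.py -105 0 84
```

```text
t0.10 cutter xy [-311.51 -532.22] z 230.5 yaw 17.52 zdir [-3.0e-04  1.6e-03 -1.0e+00] Fcut [-0.86 -0.05] Fz -0.0 gap 85.3 grip 0.0 j6 1.43
tool delta [ 0.4206 -0.3859  0.0512] world [ 0.4579 -0.0532  0.18  ]
t0.10 cutter xy [-311.51 -532.22] z 230.5 yaw 17.52 zdir [-3.0e-04  1.6e-03 -1.0e+00] Fcut [-0.86 -0.05] Fz -0.0 gap 85.3 grip 0.0 j6 1.43
tool delta [ 0.4206 -0.3858  0.1472] world [ 0.4579 -0.0532  0.084 ]
```

>>> drive_tool --deltas '[[[0,0.42,-0.386,0,0,0,0],[0,0.42,-0.386,0,0,0,0],[0,0.42,-0.386,0,0,0,0],[0,0.42,-0.386,0,0,0,0],[0,0.42,-0.386,0,0,0,0],[0,0.42,-0.386,0,0,0,0],[0,0.42,-0.386,0,0,0,0],[0,0.42,-0.386,0,0,0,0],[0,0.42,-0.386,0,0,0,0],[0,0.42,-0.386,0,0,0,0],[0,0.4206,-0.3859,0.05,0,0,0],[0,0.4206,-0.3859,0.05,0,0,0]]]' --newtons 20

```text
clock: 1.6
tcp_pos: [0.4546, -0.0531, 0.1781]
orientation: [-0.002, 0.988, 0.152, -0.004]
wrist_force: [-0.6, -0.8, -0.3]
finger_gap: 0.0856
grip_force: 0.0
```

```bash
python3 go.py -105 0 84
```

```text
t1.60 cutter xy [-108.26   -0.4 ] z 178.1 yaw 17.51 zdir [-0.008  0.002 -1.   ] Fcut [-0.46 -0.86] Fz -0.3 gap 85.6 grip 0.0 j6 2.54
tool delta [0.0038 0.0015 0.0941] world [ 0.4579 -0.0532  0.084 ]
```

>>> drive_tool --deltas '[[[0,0,0,0.05,0,0,0],[0,0,0,0.095,0,0,0],[0,0,0,0.096,0,0,0],[0,0,0,0.096,0,0,0]]]'

```text
clock: 2.1
tcp_pos: [0.4593, -0.0547, 0.0874]
orientation: [0.001, 0.988, 0.152, 0.001]
wrist_force: [0.3, -0.0, 0.5]
finger_gap: 0.0858
grip_force: 0.0
```

```bash
python3 go.py -105 0 84
python3 - <<'E'
from h import *
out=[]
for n,x,y in(("top",286,205),("side",280,190)):
    p,d=read_camera(n);np.savez(f"pics/{n}1.npz",p=p,d=d);out.append(cv2.resize(p[y-50:y+50,x-32:x+33,::-1],(390,600),interpolation=cv2.INTER_CUBIC))
cv2.imwrite("pics/s1.png",np.hstack(out))
E
```

```text
t2.10 cutter xy [-103.45   -1.32] z 87.4 yaw 17.46 zdir [ 2.1e-03 -8.0e-04 -1.0e+00] Fcut [0.3  0.03] Fz 0.5 gap 85.8 grip 0.0 j6 2.54
tool delta [-0.0008 -0.0019  0.0034] world [ 0.4579 -0.0532  0.084 ]
```

View pics/s1.png

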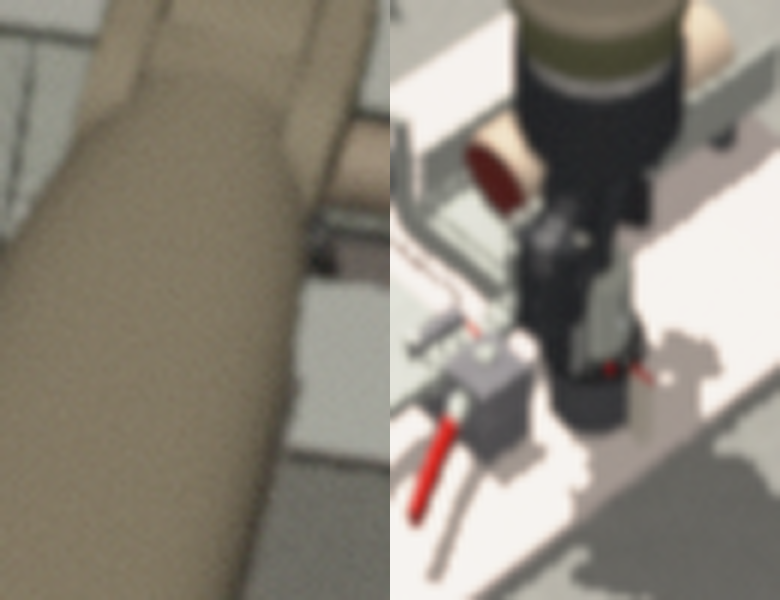

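The top view is blocked by the arm. The side view shows the fingers straddling the sleeve, with the 5 line at (612,367) and the pointer at (640,375). Closing on it.

>>> drive_tool --deltas '[[[0,-0.0008,-0.0019,0.003,0,0,0],[200,-0.0008,-0.0019,0.003,0,0,0],[200,-0.0008,-0.0019,0.003,0,0,0],[200,-0.0008,-0.0019,0.003,0,0,0],[200,-0.0008,-0.0019,0.003,0,0,0],[200,-0.0008,-0.0019,0.003,0,0,0]]]' --newtons 30

```text
clock: 2.95
tcp_pos: [0.4575, -0.054, 0.083]
orientation: [0.002, 0.988, 0.152, 0.0]
wrist_force: [-1.1, -6.7, 2.8]
finger_gap: 0.0352
grip_force: 31.4
```

```bash
python3 go.py -105 0 84
```

```text
t2.95 cutter xy [-105.34   -0.86] z 83.0 yaw 17.46 zdir [ 0.0012 -0.0039 -1.    ] Fcut [-0.03 -6.8 ] Fz 2.8 gap 35.2 grip 31.4 j6 2.55
tool delta [ 0.0007 -0.0006 -0.001 ] world [ 0.4579 -0.0532  0.084 ]
```

>>> drive_tool --deltas '[[[200,0,0.0005,0,0,0,-7],[200,0,0.0005,0,0,0,-14],[200,0,0.0005,0,0,0,-21],[200,0,0.0005,0,0,0,-28],[200,0,0.0005,0,0,0,-28],[200,0,0.0005,0,0,0,-28]]]'

```text
clock: 3.7
tcp_pos: [0.458, -0.055, 0.083]
orientation: [0.003, 0.922, 0.386, -0.0]
wrist_force: [0.3, -8.3, 1.1]
finger_gap: 0.0354
grip_force: 31.3
```

```bash
cat > see.py <<'E'
from h import *
R=cv2.Rodrigues(np.array([0,0,np.radians(-8.73)]))[0][:2,:2];o=np.array([.5617,-.0691])
import sys
p,d=read_camera("side");np.savez(f"pics/side{sys.argv[1]}.npz",p=p,d=d);p=p.astype(int)
for v in range(196,207):
    for u in range(274,293):
        r,g,b=p[v,u];e=r-(g+b)/2
        if e>12 and e/r>.15:
            q=R.T@(onz("side",u,v,.071)[:2]-o)*1000-[-105,0]
            print(u,v,p[v,u],q.round(1),"delta %.0f"%np.degrees(np.arctan2(q[1],-q[0])))
E
python3 go.py; python3 see.py 2
```

```text
t3.70 cutter xy [-104.6    -1.78] z 83.0 yaw 45.44 zdir [ 0.0018 -0.0049 -1.    ] Fcut [ 1.51 -8.14] Fz 1.1 gap 35.4 grip 31.3 j6 2.06
287 198 [77 61 61] [-17.2  -6.3] delta -20
288 198 [66 52 51] [-19.2  -8.4] delta -24
286 199 [58 40 39] [-17.9  -1.7] delta -5
287 199 [76 39 40] [-19.9  -3.8] delta -11
288 199 [76 32 33] [-21.8  -5.9] delta -15
289 199 [74 57 54] [-23.8  -7.9] delta -18
287 200 [70 33 32] [-22.5  -1.2] delta -3
288 200 [90 35 33] [-24.5  -3.3] delta -8
289 200 [101  67  64] [-26.4  -5.4] delta -12
287 201 [67 44 41] [-25.2   1.3] delta 3
288 201 [105  60  56] [-27.1  -0.8] delta -2
289 201 [125  75  71] [-29.1  -2.8] delta -6
290 201 [147 113 108] [-31.   -4.9] delta -9
287 202 [72 58 56] [-27.8   3.8] delta 8
288 202 [121  91  84] [-29.8   1.8] delta 3
289 202 [140  94  87] [-31.7  -0.3] delta -1
290 202 [151 102  96] [-33.6  -2.4] delta -4
291 202 [177 145 137] [-35.6  -4.4] delta -7
289 203 [143 119 109] [-34.3   2.2] delta 4
290 203 [148 113 103] [-36.3   0.2] delta 0
291 203 [183 150 141] [-38.2  -1.9] delta -3
290 204 [145 128 118] [-38.9   2.7] delta 4
291 204 [172 150 141] [-40.8   0.6] delta 1
```

>>> drive_tool --deltas '[[[0,0,0.001,0,0,0,-1],[0,0,0.001,0,0,0,-1],[0,0,0.001,0,0,0,-1],[0,0,0.001,0,0,0,-1],[0,0,0,-0.02,0,0,0],[0,0,0,-0.06,0,0,0],[0,0,0,-0.06,0,0,0]]]'

```text
clock: 4.62
tcp_pos: [0.459, -0.0532, 0.145]
orientation: [0.002, 0.922, 0.387, 0.002]
wrist_force: [0.3, -0.3, 0.1]
finger_gap: 0.0854
grip_force: 0.0
```

```bash
python3 see.py 3;python3 go.py -94 90 150
```

```text
287 198 [73 61 58] [-17.2  -6.3] delta -20
286 199 [81 53 51] [-17.9  -1.7] delta -5
287 199 [75 34 34] [-19.9  -3.8] delta -11
288 199 [66 36 36] [-21.8  -5.9] delta -15
289 199 [72 60 58] [-23.8  -7.9] delta -18
286 200 [66 33 33] [-20.6   0.8] delta 2
287 200 [80 30 27] [-22.5  -1.2] delta -3
288 200 [87 36 34] [-24.5  -3.3] delta -8
289 200 [99 68 65] [-26.4  -5.4] delta -12
286 201 [46 32 32] [-23.2   3.4] delta 8
287 201 [74 42 40] [-25.2   1.3] delta 3
288 201 [109  60  55] [-27.1  -0.8] delta -2
289 201 [127  77  72] [-29.1  -2.8] delta -6
290 201 [148 114 108] [-31.   -4.9] delta -9
287 202 [75 60 57] [-27.8   3.8] delta 8
288 202 [122  91  84] [-29.8   1.8] delta 3
289 202 [141  94  87] [-31.7  -0.3] delta -1
290 202 [151 101  94] [-33.6  -2.4] delta -4
291 202 [157 122 116] [-35.6  -4.4] delta -7
289 203 [143 119 109] [-34.3   2.2] delta 4
290 203 [148 110 101] [-36.3   0.2] delta 0
291 203 [151 112 105] [-38.2  -1.9] delta -3
290 204 [146 129 118] [-38.9   2.7] delta 4
291 204 [149 126 118] [-40.8   0.6] delta 1
t4.67 cutter xy [-105.01    0.31] z 143.4 yaw 45.53 zdir [ 3.1e-03 -9.0e-04 -1.0e+00] Fcut [ 0.53 -0.22] Fz -0.8 gap 85.7 grip 0.0 j6 2.06
tool delta [ 0.0792 -0.0434 -0.0066] world [0.4824 0.0341 0.15  ]
```

>>> drive_tool --deltas '[[[0,0.02,-0.011,-0.015,0,0,-9],[0,0.04,-0.022,-0.015,0,0,-18],[0,0.06,-0.033,-0.015,0,0,-27],[0,0.0806,-0.042,-0.015,0,0,-35.8],[0,0.0806,-0.042,-0.015,0,0,-35.8],[0,0.0806,-0.042,-0.015,0,0,-35.8],[0,0.0806,-0.042,-0.015,0,0,-35.8]]]'

```text
clock: 5.55
tcp_pos: [0.4829, 0.0337, 0.1569]
orientation: [-0.0, 0.759, 0.651, -0.0]
wrist_force: [-0.0, 0.7, -0.2]
finger_gap: 0.0853
grip_force: 0.0
```

```bash
python3 go.py -92 90 44
python3 - <<'E'
from h import *
out=[]
for n,x,y in(("top",262,200),("side",262,200)):
    p,d=read_camera(n);np.savez(f"pics/{n}4.npz",p=p,d=d);out.append(cv2.resize(p[y-50:y+50,x-32:x+33,::-1],(390,600),interpolation=cv2.INTER_CUBIC))
cv2.imwrite("pics/s4.png",np.hstack(out))
E
```

```text
t5.55 cutter xy [-93.48  89.65] z 156.9 yaw 81.21 zdir [-8.e-04 -2.e-04 -1.e+00] Fcut [-0.12  0.69] Fz -0.2 gap 85.3 grip 0.0 j6 1.63
tool delta [0.0004 0.0016 0.1129] world [0.4844 0.0338 0.044 ]
```

View pics/s4.png

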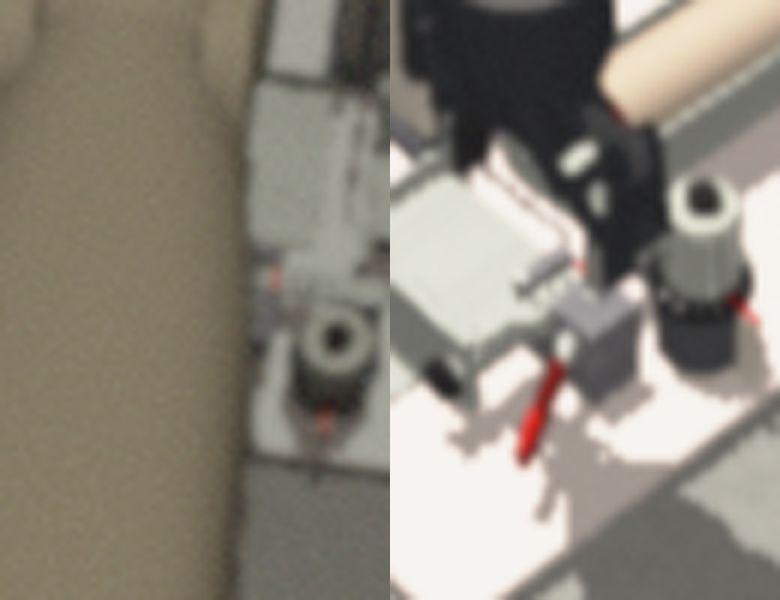

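The left tile (top) shows the red 5 line running into the pointer at (322,415), so the sleeve is at 5. The right tile (side) shows the lever still open, with its tip at (525,460), and the fingers above the bar. Descending.

>>> drive_tool --deltas '[[[0,0.0004,0.0016,0.04,0,0,0],[0,0.0004,0.0016,0.075,0,0,0],[0,0.0004,0.0016,0.095,0,0,0],[0,0.0004,0.0016,0.11,0,0,0],[0,0.0004,0.0016,0.113,0,0,0],[0,0.0004,0.0016,0.113,0,0,0]]]'

```text
clock: 6.4
tcp_pos: [0.4854, 0.0343, 0.0447]
orientation: [0.0, 0.759, 0.651, 0.0]
wrist_force: [-0.5, -0.7, 0.5]
finger_gap: 0.0851
grip_force: 0.0
```

```bash
python3 go.py -92 90 44
```

```text
t6.40 cutter xy [-91.11  90.62] z 44.7 yaw 81.31 zdir [ 7.e-04 -2.e-04 -1.e+00] Fcut [-0.36 -0.78] Fz 0.5 gap 85.1 grip 0.0 j6 1.63
tool delta [-0.0006 -0.0009  0.0007] world [0.4844 0.0338 0.044 ]
```

>>> drive_tool --deltas '[[[0,0.004,0,0,0,0,0],[0,0.008,0,0,0,0,0],[0,0.01,0,0,0,0,0],[0,0.01,0,0,0,0,0]]]'

```text
clock: 6.9
tcp_pos: [0.4871, 0.0441, 0.0447]
orientation: [0.001, 0.759, 0.652, 0.0]
wrist_force: [0.1, -2.4, 1.8]
finger_gap: 0.0854
grip_force: 1.3
```

```bash
python3 go.py
```

```text
t6.90 cutter xy [-90.96 100.61] z 44.7 yaw 81.32 zdir [ 1.2e-03 -8.0e-04 -1.0e+00] Fcut [ 0.42 -2.38] Fz 1.8 gap 85.4 grip 1.3 j6 1.65
```

>>> drive_tool --deltas '[[[0,-0.001,0,0,0,0,0],[0,-0.001,0,0,0,0,0],[0,-0.001,0,0,0,0,0]]]'

```text
clock: 7.28
tcp_pos: [0.4866, 0.043, 0.0444]
orientation: [0.0, 0.759, 0.651, 0.0]
wrist_force: [0.9, -4.4, 1.8]
finger_gap: 0.0851
grip_force: 1.7
```

>>> drive_tool --deltas '[[[0,-0.001,0,0,0,0,0],[0,-0.001,0,0,0,0,0],[0,-0.001,0,0,0,0,0]]]'

```text
clock: 7.65
tcp_pos: [0.4857, 0.0427, 0.044]
orientation: [-0.001, 0.758, 0.652, -0.0]
wrist_force: [1.4, 0.2, 0.5]
finger_gap: 0.0854
grip_force: 0.0
```

>>> drive_tool --deltas '[[[0,-0.001,0,0,0,0,0],[0,-0.001,0,0,0,0,0],[0,-0.001,0,0,0,0,0]]]'

```text
clock: 8.02
tcp_pos: [0.486, 0.0414, 0.0443]
orientation: [-0.0, 0.759, 0.652, -0.0]
wrist_force: [-0.1, 0.4, -0.1]
finger_gap: 0.0851
grip_force: 0.0
```

>>> drive_tool --deltas '[[[0,0.004,-0.003,0,0,0,0],[0,0.01,-0.003,0,0,0,0],[0,0.016,-0.003,0,0,0,0],[0,0.022,-0.003,0,0,0,0],[0,0.028,-0.003,0,0,0,0],[0,0.0315,-0.003,0,0,0,0],[0,0.0315,-0.003,0,0,0,0],[0,0.0315,-0.003,0,0,0,0]]]'

```text
clock: 9.02
tcp_pos: [0.4877, 0.073, 0.0443]
orientation: [-0.0, 0.759, 0.652, -0.0]
wrist_force: [0.1, -3.1, 1.8]
finger_gap: 0.0853
grip_force: 1.7
```

```bash
python3 go.py
python3 - <<'E'
from h import *
out=[]
for n,x,y in(("side",262,205),):
    p,d=read_camera(n);np.savez(f"pics/{n}5.npz",p=p,d=d);out.append(cv2.resize(p[y-36:y+36,x-44:x+44,::-1],(733,600),interpolation=cv2.INTER_CUBIC))
cv2.imwrite("pics/s5.png",np.hstack(out))
R=cv2.Rodrigues(np.array([0,0,np.radians(-8.73)]))[0][:2,:2];o=np.array([.5617,-.0691])
for nm,P in(("edge",(-62,68,67)),("collartop corner",(-45,68,76)),("c2",(-101,68,76)),("levertip.3",(-100,135,69))):
    P=np.array(P)/1000;print(nm,np.round(pix("side",np.r_[o+R@P[:2],P[2]]),1))
E
```

```text
t9.03 cutter xy [-94.73 129.26] z 44.3 yaw 81.33 zdir [-2.e-04  0.e+00 -1.e+00] Fcut [ 0.57 -3.08] Fz 1.8 gap 85.3 grip 1.7 j6 1.71
edge [253.6 200.8]
collartop corner [249.6 195.4]
c2 [262.7 206.6]
levertip.3 [244.4 221.1]
```

View pics/s5.png

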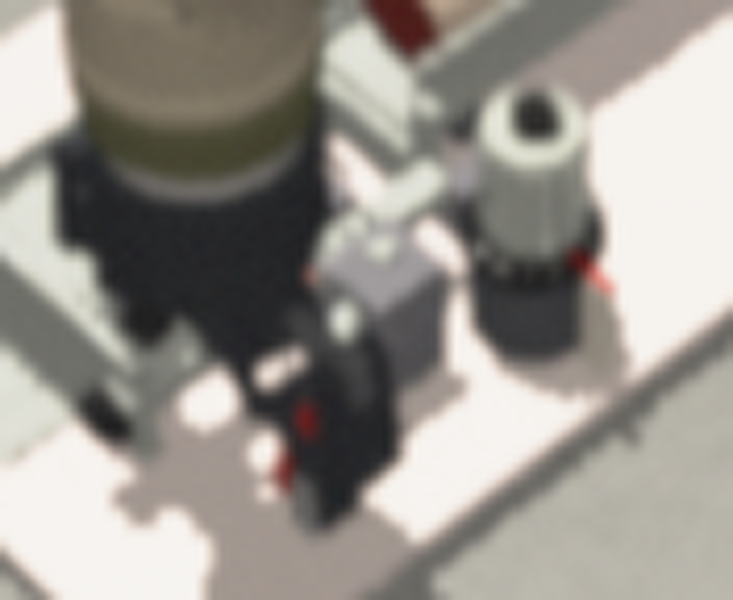

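The red 140 line, at crop (312,278), sits at the collar's edge. The lever is open inside the front finger and the sleeve's red line is at its pointer. Next I centre the gripper over bar and lever, still open.

>>> drive_tool --deltas '[[[0,0,0.004,0,0,0,0],[0,0,0.008,0,0,0,0],[0,0,0.012,0,0,0,0],[0,0,0.016,0,0,0,0],[0,0,0.02,0,0,0,0],[0,0,0.02,0,0,0,0]]]' --newtons 40

```text
clock: 9.82
tcp_pos: [0.5071, 0.07, 0.0437]
orientation: [-0.001, 0.759, 0.652, -0.001]
wrist_force: [-2.8, -2.7, -3.1]
finger_gap: 0.0856
grip_force: 2.7
```

```bash
python3 go.py -67.5 129 44
```

```text
t9.82 cutter xy [-75.09 129.22] z 43.7 yaw 81.32 zdir [-1.6e-03  3.0e-04 -1.0e+00] Fcut [-2.36 -3.11] Fz -3.1 gap 85.6 grip 2.7 j6 1.70
tool delta [-0.0002  0.0076 -0.0003] world [0.5146 0.0687 0.044 ]
```

>>> drive_tool --deltas '[[[0,0,0.004,0,0,0,0],[0,0,0.0076,0,0,0,0],[30,0,0.0076,0,0,0,0],[60,0,0.0076,0,0,0,0],[60,0,0.0076,0,0,0,0]]]'

```text
clock: 10.45
tcp_pos: [0.517, 0.0684, 0.0452]
orientation: [0.002, 0.759, 0.651, 0.001]
wrist_force: [1.2, -5.3, 2.8]
finger_gap: 0.0651
grip_force: 2.3
```

```bash
python3 go.py -67.5 129 44
```

```text
t10.45 cutter xy [-65.05 129.09] z 45.2 yaw 81.30 zdir [ 3.8e-03 -8.0e-04 -1.0e+00] Fcut [ 1.97 -5.09] Fz 2.8 gap 65.1 grip 2.3 j6 1.70
tool delta [-0.0001 -0.0025  0.0012] world [0.5146 0.0687 0.044 ]
```

>>> drive_tool --deltas '[[[80,0,-0.001,0,0,0,0],[95,0,-0.001,0,0,0,0],[95,0,-0.001,0,0,0,0]]]'

```text
clock: 10.82
tcp_pos: [0.5156, 0.0685, 0.0451]
orientation: [0.001, 0.759, 0.651, 0.001]
wrist_force: [0.9, -4.3, 3.3]
finger_gap: 0.054
grip_force: 3.3
```

```bash
python3 go.py -67.5 129 44
```

```text
t10.82 cutter xy [-66.47 129.  ] z 45.1 yaw 81.30 zdir [ 3.e-03 -9.e-04 -1.e+00] Fcut [ 1.57 -4.11] Fz 3.3 gap 54.0 grip 3.3 j6 1.70
tool delta [ 0.     -0.001   0.0011] world [0.5146 0.0687 0.044 ]
```

>>> drive_tool --deltas '[[[105,0,-0.001,0,0,0,0],[115,0,-0.001,0,0,0,0],[120,0,-0.001,0,0,0,0],[120,0,-0.001,0,0,0,0]]]'

```text
clock: 11.32
tcp_pos: [0.5147, 0.0686, 0.0451]
orientation: [0.001, 0.759, 0.651, 0.001]
wrist_force: [1.3, -5.6, 3.2]
finger_gap: 0.0453
grip_force: 3.6
```

```bash
python3 go.py -67.5 129 44
```

```text
t11.32 cutter xy [-67.36 128.92] z 45.1 yaw 81.30 zdir [ 0.0032 -0.0011 -1.    ] Fcut [ 2.16 -5.34] Fz 3.2 gap 45.3 grip 3.6 j6 1.70
tool delta [ 0.0001 -0.0001  0.0011] world [0.5146 0.0687 0.044 ]
```

>>> drive_tool --deltas '[[[128,0.0003,-0.0005,0,0,0,0],[136,0.0003,-0.0005,0,0,0,0],[145,0.0003,-0.0005,0,0,0,0],[145,0.0003,-0.0005,0,0,0,0]]]'

```text
clock: 11.82
tcp_pos: [0.5144, 0.0686, 0.0452]
orientation: [0.002, 0.759, 0.651, 0.001]
wrist_force: [0.7, -7.0, 3.0]
finger_gap: 0.0372
grip_force: 3.9
```

```bash
python3 go.py -67.5 129 44
```

```text
t11.82 cutter xy [-67.62 128.95] z 45.2 yaw 81.29 zdir [ 0.0035 -0.0017 -1.    ] Fcut [ 1.8  -6.81] Fz 3.0 gap 37.2 grip 3.9 j6 1.70
tool delta [0.     0.0001 0.0012] world [0.5146 0.0687 0.044 ]
```

>>> drive_tool --deltas '[[[152,0.0003,0,0,0,0,0],[158,0.0003,0,0,0,0,0],[166,0.0003,0,0,0,0,0],[166,0.0003,0,0,0,0,0]]]'

```text
clock: 12.32
tcp_pos: [0.5147, 0.0687, 0.0455]
orientation: [0.002, 0.759, 0.651, 0.001]
wrist_force: [1.0, -7.2, 4.2]
finger_gap: 0.0299
grip_force: 3.9
```

```bash
python3 go.py -67.5 129 44
```

```text
t12.32 cutter xy [-67.36 129.11] z 45.5 yaw 81.28 zdir [ 0.0041 -0.002  -1.    ] Fcut [ 2.1 -7. ] Fz 4.2 gap 29.9 grip 3.9 j6 1.70
tool delta [-0.0001 -0.0001  0.0015] world [0.5146 0.0687 0.044 ]
```

>>> drive_tool --deltas '[[[175,0,0,0,0,0,0],[190,0,0,0,0,0,0],[220,0,0,0,0,0,0],[220,0,0,0,0,0,0],[220,0,0,0,0,0,0],[220,0,0,0,0,0,0]]]'

```text
clock: 13.08
tcp_pos: [0.5167, 0.0684, 0.046]
orientation: [0.004, 0.759, 0.651, 0.002]
wrist_force: [5.4, -7.9, 3.6]
finger_gap: 0.0235
grip_force: 41.5
```

```bash
python3 go.py -67.5 129 44
```

```text
t13.07 cutter xy [-65.31 129.12] z 46.0 yaw 81.29 zdir [ 0.0077 -0.0027 -1.    ] Fcut [ 6.48 -6.95] Fz 3.6 gap 23.5 grip 41.5 j6 1.70
tool delta [-0.0001 -0.0022  0.0019] world [0.5146 0.0687 0.044 ]
```

Run:
```python
from h import *
p,d=read_camera("side");x,y=262,205
a=np.load("pics/side5.npz")["p"]
cv2.imwrite("pics/s6.png",np.hstack([cv2.resize(q[y-36:y+36,x-34:x+30,::-1],(400,450),interpolation=cv2.INTER_CUBIC) for q in(a,p)]))
```

```text
(no output)
```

View pics/s6.png

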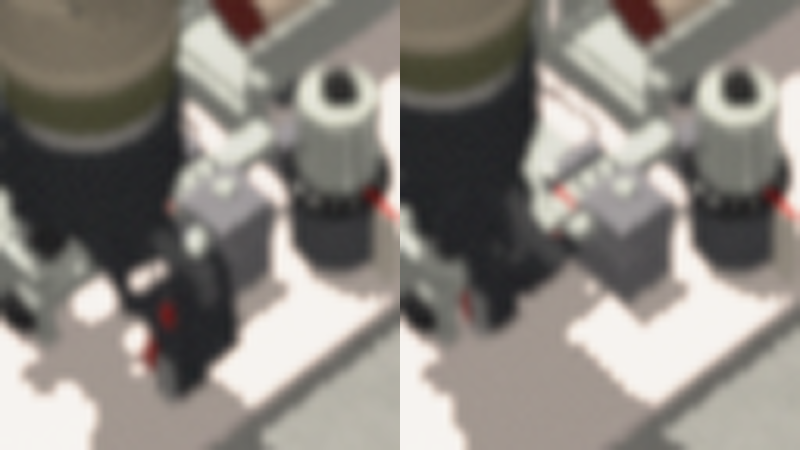

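Run:
```python
from h import *
p,d=read_camera("side");p=p.astype(int)
R=cv2.Rodrigues(np.array([0,0,np.radians(-8.73)]))[0][:2,:2];o=np.array([.5617,-.0691])
S=0;W=0
for v in range(192,210):
    for u in range(245,262):
        r,g,b=p[v,u];e=r-(g+b)/2
        if e>22:
            q=R.T@(onz("side",u,v,.067)[:2]-o)*1000;S=S+e*q;W+=e;print(u,v,p[v,u],q.round(1))
print("red centroid cutter",S/W)
```

```text
253 198 [149 117 112] [-52.9  62.6]
252 199 [158 130 124] [-53.8  67.1]
253 199 [199 136 129] [-55.7  65. ]
254 199 [219 175 164] [-57.7  62.9]
252 200 [202 185 173] [-56.6  69.5]
253 200 [221 176 165] [-58.5  67.4]
254 200 [224 167 156] [-60.5  65.3]
255 200 [219 183 171] [-62.5  63.3]
254 201 [220 186 174] [-63.3  67.8]
255 201 [212 166 156] [-65.2  65.7]
256 201 [178 157 150] [-67.2  63.6]
255 202 [193 167 156] [-68.   68.1]
red centroid cutter [-59.94156212  65.51170786]
```

Run:
```python
from h import *
R=cv2.Rodrigues(np.array([0,0,np.radians(-8.73)]))[0][:2,:2];o=np.array([.5617,-.0691])
f=[np.load("pics/side%d.npz"%i)["p"].astype(int) for i in(0,4,5)]+[read_camera("side")[0].astype(int)]
for k,p in enumerate(f):
    S=0;W=0;L=[]
    for v in range(190,206):
        for u in range(247,268):
            r,g,b=p[v,u];e=r-(g+b)/2
            if e>22:
                q=R.T@(onz("side",u,v,.067)[:2]-o)*1000
                if -72<q[0]<-48: S=S+e*q;W+=e;L.append((u,v,int(e)))
    print(k,S/W if W else None,L)
p=f[-1]
for v in range(195,208): print(v,[int(p[v,u].mean()) for u in range(246,268)])
for y in (36,68):
  for x in (-101,-45): print((x,y),np.round(pix("side",np.r_[o+R@[x/1e3,y/1e3],.076]),1))
```

```text
0 [-58.70661504  36.01479645] [(260, 193, 24), (261, 193, 37), (260, 194, 27), (261, 194, 58), (262, 194, 45), (261, 195, 44), (262, 195, 53), (262, 196, 25)]
1 [-57.6023131   35.19511883] [(260, 193, 26), (261, 193, 44), (262, 193, 31), (260, 194, 29), (261, 194, 60), (262, 194, 46), (261, 195, 38), (262, 195, 34)]
2 [-66.64542164  66.93004648] [(255, 201, 25), (255, 202, 26)]
3 [-59.93800936  65.51427165] [(253, 198, 35), (252, 199, 30), (253, 199, 66), (254, 199, 49), (252, 200, 23), (253, 200, 50), (254, 200, 63), (255, 200, 41), (254, 201, 40), (255, 201, 51), (256, 201, 24), (255, 202, 31)]
195 [43, 98, 173, 211, 220, 224, 209, 175, 151, 135, 119, 122, 142, 165, 196, 193, 170, 184, 188, 180, 156, 142]
196 [43, 94, 168, 205, 207, 209, 198, 157, 126, 119, 133, 167, 182, 176, 193, 193, 169, 171, 173, 167, 149, 163]
197 [41, 69, 136, 188, 183, 157, 151, 127, 124, 144, 160, 195, 204, 180, 179, 182, 181, 190, 190, 176, 161, 176]
198 [45, 50, 102, 166, 174, 132, 113, 126, 163, 186, 179, 187, 196, 180, 170, 172, 193, 209, 206, 177, 162, 169]
199 [56, 52, 81, 145, 178, 150, 137, 154, 18
[... 326 characters left out ...]
0, 212, 198, 173, 151, 147, 143, 146, 152, 157, 158, 158, 157, 158, 157, 150]
203 [65, 71, 86, 137, 191, 211, 207, 191, 173, 165, 178, 178, 146, 131, 140, 152, 157, 158, 158, 155, 148, 132]
204 [62, 69, 76, 104, 157, 196, 186, 156, 151, 181, 207, 197, 150, 118, 119, 137, 151, 157, 153, 140, 126, 104]
205 [59, 66, 70, 79, 116, 152, 138, 116, 132, 174, 193, 175, 135, 108, 99, 111, 132, 146, 135, 112, 96, 86]
206 [56, 62, 68, 71, 81, 96, 89, 81, 90, 125, 145, 131, 111, 96, 91, 93, 106, 121, 105, 89, 83, 81]
207 [53, 61, 64, 68, 71, 71, 68, 61, 55, 73, 95, 98, 90, 89, 89, 89, 91, 94, 88, 83, 82, 81]
(-101, 36) [271.1 200.6]
(-45, 36) [258.  189.6]
(-101, 68) [262.7 206.6]
(-45, 68) [249.6 195.4]
```

>>> drive_tool --deltas '[[[220,0,0,0,0,0,0],[220,0,0,0,0,0,0],[220,0,0,0,0,0,0],[220,0,0,0,0,0,0]]]'

```text
clock: 13.72
tcp_pos: [0.5168, 0.0684, 0.046]
orientation: [0.004, 0.759, 0.651, 0.002]
wrist_force: [4.7, -7.4, 2.5]
finger_gap: 0.0236
grip_force: 41.5
```

```bash
python3 go.py && python3 -c "
from workcell import *
print(hand_in())"
```

```text
t13.72 cutter xy [-65.3  129.08] z 46.0 yaw 81.29 zdir [ 0.0077 -0.0027 -1.    ] Fcut [ 5.75 -6.65] Fz 2.5 gap 23.6 grip 41.5 j6 1.70
the job is handed in; nothing more can be done
None
```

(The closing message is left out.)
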